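# Hold a glued castle tower in the V cradle

### The job

The seam of the round cardboard castle tower has just been glued. Pick the tower up and lay it in the cork-lined V cradle with its flat foot against the blue end board and its violet roof pointing out of the other end, then press it down evenly onto both sides of the V with roughly a kilogram's push, without slamming or crushing it, and finish while still holding it pressed there. Leave the glue jar, the red paint pot and the brush where they are.

Things in the scene. Friction and masses are not known exactly. Their poses are not given: they have to be found in the camera images.
- tower_center (a point): Middle of the tower's wall, on its axis. Rigid brown cardboard cylinder, 44 mm diameter, 140 mm long, white bands, dark windows, violet cone roof 42 mm long on its top end; about 0.14 kg. Starts lying on the desk (axis 22 mm up), can roll. Its x axis runs from foot to roof, at the start level and within 0.5 rad of straight away from the robot; y and z are arbitrary about the axis.
- tower_foot (a point): Centre of the tower's flat foot face, on its axis, 70 mm from tower_center along -x of the tower.
- cradle_seat (a point): Where tower_center is when the tower lies fully home in the cradle, foot against the end board: 61 mm above the desk. Axes of the cradle: x along the V from the blue end board to the open end (within 0.45 rad of straight away from the robot), y to its left, z up.
- cradle_stop (a point): Centre of contact on the inner face of the blue end board (10 mm thick, 70 mm wide, top 78 mm above the desk), 70 mm from cradle_seat along -x of the cradle; tower_foot comes here. The end board is rigid.
- cradle_left: The left (+y) sloping faces of both V rests, rigid, origin at the middle of the base's underside, axes as the cradle's. Carries one of the two contact lines.
- cradle_right: The right (-y) sloping faces of both V rests, rigid, origin at the middle of the base's underside, axes as the cradle's. Carries the other contact line.
- cradle: Fixed cradle: plywood base 165 x 110 x 12 mm and blue end board; origin at desk height straight below cradle_seat, axes the same. It carries two 90 degree V rests, each 20 mm long in x, centred 48 mm before and behind the seat; the 76 mm between them are free down to the base. V bottom 30 mm and V edges 56 mm above the desk; V rests at most 70 mm wide.
- jar_center (a point): Half-way up the white glue jar with a yellow label, 84 mm in diameter, 110 mm high, standing loose beyond the work; z up.
- pot_center (a point): Half-way up the small red paint pot with a white cap, 40 mm in diameter, 45 mm high, standing loose between the tower and the cradle; z up.
- brush: Loose flat paint brush, 160 mm long, at most 42 mm wide and 20 mm thick, lying between the tower and the cradle, pointing away from the robot; origin near its middle on the desk.
Not all that is in view belongs to the job. Several things look just like the part that bears jar_center: the one meant starts farthest to the robot's right.

How it is judged (in metres and radians):
On the way, in this order (a step that is already met when the one before it is completed fails the run):
1. the tower is lifted off the desk in the gripper (height (world z) of tower_center above 0.05 m and contact force between the fingers and tower above 1 N), for 0.1 s.
2. the tower rests on both sides of the V (horizontal distance between tower_center and cradle_seat below 0.02 m and contact force between tower and cradle_left above 0.2 N and contact force between tower and cradle_right above 0.2 N), for 0.1 s.
At the end, for the whole second after the job is handed in: Gripper still holds the tower pressed in the V, at rest: over 5 N in all and over 1.5 N on each side, axis within 3 mm of the seat and 0.04 rad of the V's direction, foot within 5 mm of the end board, roof outward; jar, pot, brush within 30 mm of their places, not tipped (contact force between tower and cradle_left above 1.5 N and contact force between tower and cradle_right above 1.5 N and contact force between tower and cradle above 5 N and contact force between the fingers and tower above 2 N and z of tower_center in the frame of cradle_seat between -0.003 and 0.003 m and y of tower_center in the frame of cradle_seat between -0.003 and 0.003 m and x of tower_foot in the frame of cradle_stop between -0.003 and 0.005 m and angle between the x axis of tower_center and the x axis of cradle_seat, either way round below 0.04 rad and linear speed of tower below 0.02 m/s and distance of each of jar_center, pot_center, brush from where it was at the start of the episode below 0.03 m and angle between each of jar_center, pot_center's own z axis and vertical below 0.2 rad); the arm keeps its last pose, push and grip.
It fails at once if the tower is slammed or crushed into the cradle (over 60 N) (contact force between tower and cradle above 60 N).
It fails at once if the jar, pot or brush is knocked away (distance of any of jar_center, pot_center, brush from where it was at the start of the episode above 0.03 m).
It also fails if it takes over 35 s, if anything falls off the work surface, if the arm or the gripper's body presses on something with over 40 N, if the wrist force passes 120 N, or if a joint passes its speed limit or range.

### The arm

A 6-joint arm with a two-finger parallel gripper is mounted at the origin on the work surface. World frame = base frame: x ahead of the robot, y to its left, z up, the work surface at z = 0. Lengths are in m, angles in degrees, forces in N, time in s.
With the tool pointing down it reaches from about 0.3 to 0.75 m from the base axis. Payload 8.5 kg.
Tool frame: the origin (TCP) lies between the finger pads; the fingertips stand 22 mm ahead of it and the grasp point (between the pads) lies 3 mm ahead of it (env.nose_length is the distance from the TCP to the fingertips, in m); z points along the fingers, x is the direction in which the jaws open and shut, and the axes are right-handed (so a half turn about z gives the same grasp; the last joint's range is limited). The gripper opens to 85 mm and grips with 20 to 120 N. Pads are 22 mm wide; open, the fingers measure 114 mm over their backs; the gripper's body (76 mm by 85 mm) begins 54 mm behind the grasp point. The pads swing forward as they close: fully open they stand 13 mm farther back than shut.
Start: joints at [61.576, 21.807, 74.336, -0, 83.858, -12.336], TCP at [0.152, 0.528, 0.253] pointing down, gripper open.
Joint ranges: [-178.18, 178.18], [-50.72, 133.34], [12.68, 142.11], [-81.47, 261.47], [9.98, 163.14], [-165.26, 165.26]. Speed limits (degrees/s): [136.94, 136.94, 180, 180, 180, 180].

### API

Orientations are given as a 3x3 rotation matrix whose columns are the frame's x, y, z axes.
In Python, from rig import env gives the robot as it stands.
- The arm moves only by the tool arm_command, never from a script. Its argument "steps" is a list of rows, each an object with "delta_pos": the shift along the world's x, y, z in mm, a list of three; "dr": the turn, a rotation vector about the world's x, y, z in degrees, a list of three. In form: [{"delta_pos": [dx, dy, dz], "dr": [wx, wy, wz]}, ...]. A call has 1 to 20 rows; each row shifts and turns the commanded pose from where the row before left it; what a row does not reach is not made up. A row lasts 1/10 s, in which the tool goes at most 50 mm and 8.59 degrees, less where a joint would pass 70% of its speed; a pose out of reach is approached as far as the arm can. A call with a gripper value outside its range is refused whole. "grip" is the opening, from 0 (shut) to 1 (fully open), set as the call begins (left out, the last holds). The fingers move at their own pace and stop on an object; "squeeze" is the grip in N (left out, the last holds). Time passes only in rows, so rows that do not move let the fingers close. It gives the time, the measured TCP pose, the force and the opening at its end, in the units of the state.
- env.observe(): the state, without advancing time (a new reading comes with each control period).
- env.get_image(name): name is "side" or "top"; returns the picture (384x512x3 uint8, blue, green, red); there is no depth.
- env.get_calibration(name): a dict with "fx", "fy", "cx", "cy" (pixels), "view" (4x4, takes a point from world to camera coordinates). Camera axes: x right, y up, looking along -z (the intrinsics and any distortion apply to the point x, -y, -z); pixel columns grow to the right and rows downward; lengths in m; the calibration is good to about 2 mm. A picture is of the moment at which its call begins. get_calibration takes no time and is no camera call.
- env.close_job(): hands the job in, once; it reports no verdict.
The state is a dict: "time_s": time; "q": joint angles; "qvel": joint speeds; "joint_efforts": joint torques, N m; "position": TCP position; "tool_rot": TCP orientation; "ft_force": force on the tool from outside, world axes, zero at the start; "wrist_torque": the same for the moment, N m; "grip_width": finger opening in m.
Only numpy, scipy, OpenCV 4.12 (cv2) and the standard library are available. Lean on these libraries where they do the work, as an engineer would, in place of code of your own. Each camera call takes 0.05 s, during which the arm holds its last target. There are 200 camera calls.

## Working session

There is one attempt and no reset: what is moved stays moved. The work goes in short steps, Python scripts to look and compute and a tool call to move; the robot and the scene stay as the last step left them, time stands still between calls to the robot, and variables do not carry over. Pictures are saved under pics/ and viewed, about 8 in all and at most 12, crops included, and the job is handed in when it is done.

Besides the shell and the picture viewer there is one more tool, called after "Emit:" as name([rows], argument=value, ...), one row to a line, values as JSON. arm_command: Moves the arm, as the interface text tells. Its arguments: {"type":"object","properties":{"steps":{"type":"array"},"grip":{"type":"number"},"squeeze":{"type":"number"}},"required":["steps"]}

```bash
mkdir -p pics; ls; python3 - <<'E'
from rig import env
import cv2,numpy as np
np.set_printoptions(precision=4,suppress=True)
for n in("top","side"):
    cv2.imwrite(f"pics/{n}0.png",env.get_image(n)); print(n,env.get_calibration(n))
print(env.observe())
E
```

```text
pics
top {'fx': 422.8277986906567, 'fy': 422.8277986906567, 'cx': 258.7945040792902, 'cy': 195.67711186847126, 'view': array([[ 0.0197, -0.9998, -0.0003,  0.0266],
       [ 0.9858,  0.0193,  0.1667, -0.6167],
       [-0.1667, -0.0035,  0.986 , -0.9023],
       [ 0.    ,  0.    ,  0.    ,  1.    ]])}
side {'fx': 473.80660767743905, 'fy': 473.80660767743905, 'cx': 260.2317413949599, 'cy': 186.80731845448045, 'view': array([[ 0.7136, -0.7005,  0.0066, -0.4209],
       [ 0.3436,  0.3583,  0.8681, -0.3119],
       [-0.6105, -0.6172,  0.4964, -0.5099],
       [ 0.    ,  0.    ,  0.    ,  1.    ]])}
{'time_s': 0.1, 'q': array([ 61.5751,  21.8367,  74.3777,   0.0017,  83.8559, -12.3341]), 'qvel': array([-0.1276, -0.1734, -0.0606, -0.047 ,  0.0431,  0.0824]), 'joint_efforts': array([  0.0031, -44.9224, -23.1655,  -0.0002,   0.0037,   0.    ]), 'position': array([0.1523, 0.5283, 0.2528]), 'tool_rot': array([[ 0.2772,  0.9608, -0.0006],
       [ 0.9608, -0.2772, -0.0011],
       [-0.0012, -0.0003, -1.    ]]), 'ft_force': array([-0.2949, -1.221 ,  0.2829]), 'wrist_torque': array([0.0536, 0.0292, 0.0152]), 'grip_width': 0.0853830217818935}
```

View pics/top0.png

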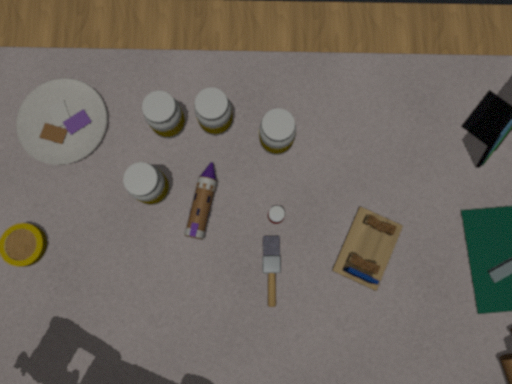

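View pics/side0.png

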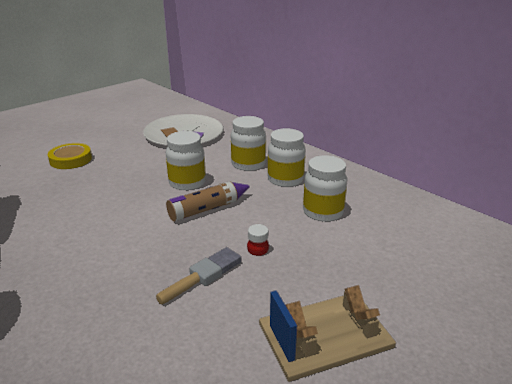

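Top view: the tower runs from its foot at about (195,237) to the roof tip at (211,165). The cradle is at (368,250), with its blue board nearest the robot. The pot is at (277,214) and the brush at (271,270). Jars are at (162,112), (213,109), (147,183) and (277,130); the rightmost one, (277,130), is the one meant. Only one object could be the tower. Next, a close crop of both for measuring.

```bash
python3 - <<'E'
import cv2,numpy as np
def crop(im,x0,y0,w,h,s):
    c=cv2.resize(im[y0:y0+h,x0:x0+w],None,fx=s,fy=s,interpolation=cv2.INTER_CUBIC)
    for k in range(0,w,10):
        cv2.line(c,(k*s,0),(k*s,5 if k%50 else 12),(0,255,255),1)
        if (x0+k)%20==0: cv2.putText(c,str(x0+k),(k*s,20),0,.35,(0,255,255),1)
    for k in range(0,h,10):
        cv2.line(c,(0,k*s),(5,k*s),(0,255,255),1)
        if (y0+k)%20==0: cv2.putText(c,str(y0+k),(6,k*s+4),0,.35,(0,255,255),1)
    return cv2.convertScaleAbs(c,alpha=1.5)
t=cv2.imread("pics/top0.png");s=cv2.imread("pics/side0.png")
cv2.imwrite("pics/c1.png",np.hstack([crop(t,170,150,60,100,6),crop(t,325,200,70+10-7,100,6)]))
cv2.imwrite("pics/c2.png",crop(s,250,270,150,110,5))
E
```

```text
(no output)
```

View pics/c1.png

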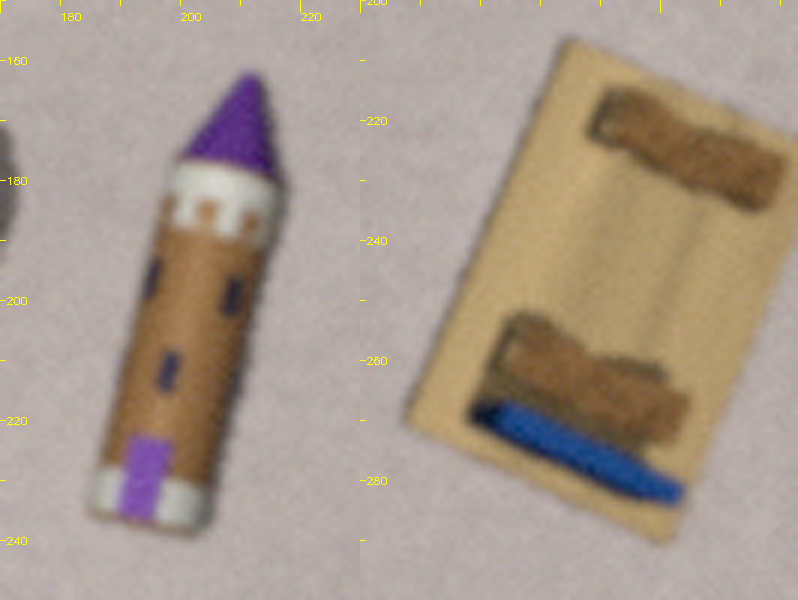

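View pics/c2.png

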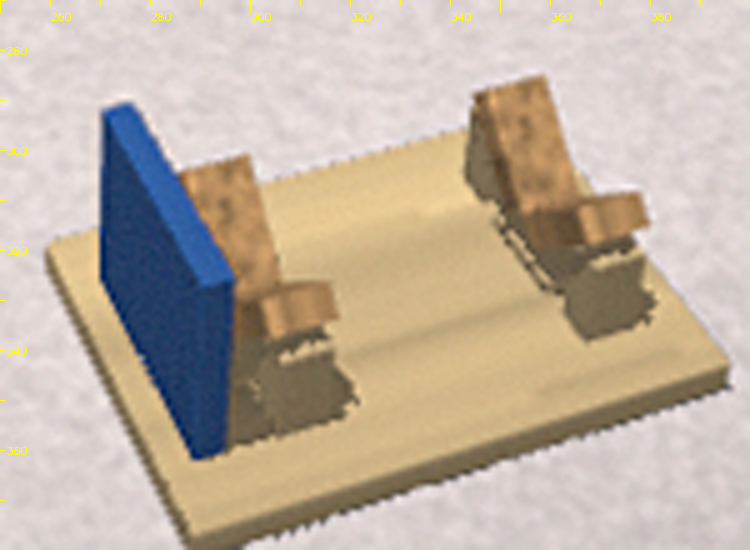

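Top crop: the tower tip is at about (212,162) and its foot edge runs from (184,236) to (204,239). The base corners are at (359,206), (333,270) and (375,291). Side crop: the blue board's top edge runs from (271,291) to (296,326). Now fit the poses.

```bash
cat > h.py <<'E'
from rig import env
import cv2,numpy as np
from scipy.optimize import least_squares
np.set_printoptions(precision=4,suppress=True)
def proj(n,P):
    c=env.get_calibration(n);P=np.atleast_2d(P);p=(c['view']@np.c_[P,np.ones(len(P))].T).T
    return np.c_[c['cx']+c['fx']*p[:,0]/-p[:,2],c['cy']-c['fy']*p[:,1]/-p[:,2]]
def unproj(n,uv,z):
    c=env.get_calibration(n);uv=np.atleast_2d(uv).astype(float);R=c['view'][:3,:3];o=-R.T@c['view'][:3,3]
    d=np.c_[(uv[:,0]-c['cx'])/c['fx'],-(uv[:,1]-c['cy'])/c['fy'],-np.ones(len(uv))]@R
    return o+d*((z-o[2])/d[:,2])[:,None]
def fr(x,y,a,L):
    L=np.atleast_2d(L);c,s=np.cos(a),np.sin(a)
    return np.c_[x+c*L[:,0]-s*L[:,1],y+s*L[:,0]+c*L[:,1],L[:,2]]
E
python3 - <<'E'
from h import *
cv=lambda P,x0,y0,s,ox=0:(np.array(P,float)-[ox,0]+.5)/s-.5+[x0,y0]
# cradle: local pts
T=cv([(566,38),(408,422),(662,545),(502,402),(684,487)],325,200,6,360)
S=cv([(47,250),(190,537),(728,368),(133,104),(233,278),(103,112),(205,286)],250,270,5)
B=.0825
def pts(b):
    return (np.array([(b+B,.055,.012),(b-B,.055,.012),(b-B,-.055,.012),(-.07,.035,.078),(-.07,-.035,.078)]),
     np.array([(b-B,.055,.012),(b-B,-.055,.012),(b+B,-.055,.012),(-.07,.035,.078),(-.07,-.035,.078),(-.08,.035,.078),(-.08,-.035,.078)]))
def f(p):
    t,s=pts(p[3]);return np.r_[(proj('top',fr(*p[:3],t))-T).ravel(),(proj('side',fr(*p[:3],s))-S).ravel()]
r=least_squares(f,[.5,-.2,-.4,0],loss='soft_l1');print('cradle',r.x);print(f(r.x).reshape(-1,2))
C=r.x
# tower
tip=unproj('top',cv([(252,72)],170,150,6),.022)[0]
l=unproj('top',cv([(165,200),(105,460)],170,150,6),.022);rr=unproj('top',cv([(277,210),(214,470)],170,150,6),.022)
m=(l+rr)/2;d=m[0]-m[1];print('w',np.linalg.norm(l-rr,axis=1),'tip',tip,'mid',m,'yaw',np.arctan2(d[1],d[0]))
ft=unproj('top',cv([(85,512),(207,533)],170,150,6),.022);print('foot',ft,ft.mean(0))
d=tip-ft.mean(0);print(np.linalg.norm(d),np.arctan2(d[1],d[0]))
for n,uv in(('jar',(277,118)),('pot',(277,214))):print(n,unproj('top',uv,.11 if n=='jar' else .045))
print('jarL',unproj('top',(143,174),.11),'brush',unproj('top',[(271,305),(263,236),(280,236)],.01))
E
```

```text
cradle [ 0.5129 -0.2196 -0.4163 -0.0068]
[[ 1.6279 -0.4696]
 [ 0.0725  0.3659]
 [ 2.3584  0.6901]
 [ 1.9316 -0.4022]
 [ 2.0116 -0.4424]
 [-1.4456 -1.6401]
 [-0.3177  0.0883]
 [ 0.8231 -0.8546]
 [-0.3285 -0.8691]
 [ 0.6605 -0.075 ]
 [-1.0516 -0.7527]
 [-0.9948  0.3896]]
w [0.0439 0.042 ] tip [0.7005 0.1518 0.022 ] mid [[0.647  0.1619 0.022 ]
 [0.5451 0.1813 0.022 ]] yaw -0.18874408138479828
foot [[0.5266 0.209  0.022 ]
 [0.5195 0.1621 0.022 ]] [0.523  0.1855 0.022 ]
0.1806767591782987 -0.18765189158193774
jar [[0.7791 0.0021 0.11  ]]
pot [[ 0.5761 -0.0032  0.045 ]]
jarL [[0.6484 0.2866 0.11  ]] brush [[ 0.3734  0.0064  0.01  ]
 [ 0.5285  0.0272  0.01  ]
 [ 0.5293 -0.0122  0.01  ]]
```

Emit:
arm_command([
  {"delta_pos":[27.4,-22.3,-5],"dr":[0,0,0.33]},
  {"delta_pos":[27.4,-22.3,-5],"dr":[0,0,0.33]},
  {"delta_pos":[27.4,-22.3,-5],"dr":[0,0,0.33]},
  {"delta_pos":[27.4,-22.3,-5],"dr":[0,0,0.33]},
  {"delta_pos":[27.4,-22.3,-5],"dr":[0,0,0.33]},
  {"delta_pos":[27.4,-22.3,-5],"dr":[0,0,0.33]},
  {"delta_pos":[27.4,-22.3,-5],"dr":[0,0,0.33]},
  {"delta_pos":[27.4,-22.3,-5],"dr":[0,0,0.33]},
  {"delta_pos":[27.4,-22.3,-5],"dr":[0,0,0.33]},
  {"delta_pos":[27.4,-22.3,-5],"dr":[0,0,0.33]},
  {"delta_pos":[27.4,-22.3,-5],"dr":[0,0,0.33]},
  {"delta_pos":[27.4,-22.3,-5],"dr":[0,0,0.33]},
  {"delta_pos":[27.4,-22.3,-5],"dr":[0,0,0.33]},
  {"delta_pos":[27.4,-22.3,-5],"dr":[0,0,0.33]},
  {"delta_pos":[27.4,-22.3,-5],"dr":[0,0,0.33]},
  {"delta_pos":[27.4,-22.3,-5],"dr":[0,0,0.33]},
  {"delta_pos":[0,0,0],"dr":[0,0,0]},
  {"delta_pos":[0,0,0],"dr":[0,0,0]},
], grip=1)

```text
time_s: 1.9
position: [0.5907, 0.1713, 0.1726]
tool_rot: [[0.189, 0.982, -0.002], [0.982, -0.189, 0.0], [-0.0, -0.002, -1.0]]
ft_force: [-0.7, -0.4, 0.2]
grip_width: 0.0856
```

```bash
python3 - <<'E'
from h import *
im=np.hstack([env.get_image('side')[60:300,90:340],env.get_image('top')[100:340,120:320]])
cv2.imwrite('pics/a.png',cv2.resize(im,None,fx=1.7,fy=1.7,interpolation=cv2.INTER_CUBIC))
o=env.observe();p=o['position'];R=o['tool_rot']
q=np.array([p+R@[s*.0428,0,.009] for s in(1,-1)])
for n,a,b in(('side',90,60),('top',120-250,100)):
    print(n,'pads',(proj(n,q)-[a,b])*1.7,'tower tip,foot',(proj(n,fr(.591,.171,-.188,[[.112,0,.022],[-.07,0,.022]]))-[a,b])*1.7)
E
```

```text
side pads [[164.7907 117.1312]
 [200.1747 143.315 ]] tower tip,foot [[269.1771 214.0701]
 [136.3189 256.5238]]
top pads [[510.4174 158.9293]
 [581.7615 173.8402]] tower tip,foot [[581.9576 104.3756]
 [551.6809 232.9494]]
```

View pics/a.png

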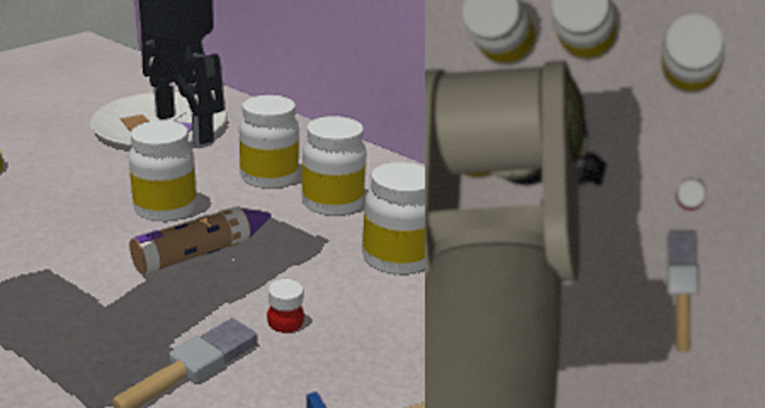

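The side view has the tip at (271,216) and the foot at (138,256), within 2 px of the prediction. The fingertips also match, so I'll descend and grasp.

Emit:
arm_command([
  {"delta_pos":[0,0,-18],"dr":[0,0,0]},
  {"delta_pos":[0,0,-18],"dr":[0,0,0]},
  {"delta_pos":[0,0,-18],"dr":[0,0,0]},
  {"delta_pos":[0,0,-18],"dr":[0,0,0]},
  {"delta_pos":[0,0,-18],"dr":[0,0,0]},
  {"delta_pos":[0,0,-18],"dr":[0,0,0]},
  {"delta_pos":[0,0,-14],"dr":[0,0,0]},
  {"delta_pos":[0,0,-12],"dr":[0,0,0]},
  {"delta_pos":[0,0,-8],"dr":[0,0,0]},
  {"delta_pos":[0,0,-4],"dr":[0,0,0]},
  {"delta_pos":[0,0,0],"dr":[0,0,0]},
  {"delta_pos":[0,0,0],"dr":[0,0,0]},
])

```text
time_s: 3.2
position: [0.5911, 0.1717, 0.0278]
tool_rot: [[0.188, 0.982, 0.001], [0.982, -0.188, 0.0], [0.0, 0.001, -1.0]]
ft_force: [-0.7, 0.6, 0.7]
grip_width: 0.0857
```

Emit:
arm_command([
  {"delta_pos":[0,0,0],"dr":[0,0,0]},
  {"delta_pos":[0,0,0],"dr":[0,0,0]},
  {"delta_pos":[0,0,0],"dr":[0,0,0]},
  {"delta_pos":[0,0,0],"dr":[0,0,0]},
  {"delta_pos":[0,0,0],"dr":[0,0,0]},
  {"delta_pos":[0,0,0],"dr":[0,0,0]},
  {"delta_pos":[0,0,0],"dr":[0,0,0]},
  {"delta_pos":[0,0,0],"dr":[0,0,0]},
  {"delta_pos":[0,0,0],"dr":[0,0,0]},
  {"delta_pos":[0,0,0],"dr":[0,0,0]},
], grip=0.3, squeeze=50)

```text
time_s: 4.2
position: [0.591, 0.1717, 0.0279]
tool_rot: [[0.188, 0.982, 0.001], [0.982, -0.188, 0.0], [0.0, 0.001, -1.0]]
ft_force: [-0.6, 0.1, 6.3]
grip_width: 0.0428
```

Emit:
arm_command([
  {"delta_pos":[0,0,5],"dr":[0,0,0]},
  {"delta_pos":[0,0,12],"dr":[0,0,0]},
  {"delta_pos":[0,0,20],"dr":[0,0,0]},
  {"delta_pos":[0,0,25],"dr":[0,0,0]},
  {"delta_pos":[0,0,25],"dr":[0,0,0]},
  {"delta_pos":[0,0,25],"dr":[0,0,0]},
  {"delta_pos":[0,0,25],"dr":[0,0,0]},
  {"delta_pos":[0,0,15],"dr":[0,0,0]},
  {"delta_pos":[0,0,10],"dr":[0,0,0]},
  {"delta_pos":[0,0,0],"dr":[0,0,0]},
])

```text
time_s: 5.2
position: [0.5911, 0.1717, 0.1908]
tool_rot: [[0.187, 0.982, 0.002], [0.982, -0.187, 0.0], [0.001, 0.002, -1.0]]
ft_force: [0.7, -0.1, -1.4]
grip_width: 0.0429
```

Emit:
arm_command([
  {"delta_pos":[-2,-11,0],"dr":[0,0,-0.3]},
  {"delta_pos":[-3,-20,0],"dr":[0,0,-0.8]},
  {"delta_pos":[-4,-25,0],"dr":[0,0,-0.8]},
  {"delta_pos":[-4,-25,0],"dr":[0,0,-0.8]},
  {"delta_pos":[-4,-25,0],"dr":[0,0,-0.8]},
  {"delta_pos":[-4,-25,0],"dr":[0,0,-0.8]},
  {"delta_pos":[-4,-25,0],"dr":[0,0,-0.8]},
  {"delta_pos":[-4,-25,0],"dr":[0,0,-0.8]},
  {"delta_pos":[-4,-25,0],"dr":[0,0,-0.8]},
  {"delta_pos":[-4,-25,0],"dr":[0,0,-0.8]},
  {"delta_pos":[-4,-25,0],"dr":[0,0,-0.8]},
  {"delta_pos":[-4,-25,0],"dr":[0,0,-0.8]},
  {"delta_pos":[-4,-25,0],"dr":[0,0,-0.8]},
  {"delta_pos":[-4,-25,0],"dr":[0,0,-0.8]},
  {"delta_pos":[-4,-25,0],"dr":[0,0,-0.8]},
  {"delta_pos":[-4,-25,0],"dr":[0,0,-0.8]},
  {"delta_pos":[-4,-15,0],"dr":[0,0,-0.8]},
  {"delta_pos":[-2,0,0],"dr":[0,0,0]},
  {"delta_pos":[0,0,0],"dr":[0,0,0]},
  {"delta_pos":[0,0,0],"dr":[0,0,0]},
])

```text
time_s: 7.2
position: [0.5237, -0.2235, 0.1892]
tool_rot: [[0.404, 0.915, -0.0], [0.915, -0.404, 0.0], [0.0, -0.001, -1.0]]
ft_force: [0.6, 0.6, -2.0]
grip_width: 0.0425
```

```bash
python3 - <<'E'
from h import *
s=env.get_image('side')[130:384,200:450];t=env.get_image('top')[130:384,270:470]
cv2.imwrite('pics/b.png',cv2.resize(np.hstack([s,t]),None,fx=1.75,fy=1.75,interpolation=cv2.INTER_CUBIC))
o=env.observe();p=o['position'];R=o['tool_rot'];print(o['ft_force'],o['wrist_torque'],o['grip_width'],p)
ax=R[:,1]; c=p-[0,0,.005]
for n,a,b in(('side',200,130),('top',270-250,130)):
    print(n,'tip,foot',(proj(n,[c+ax*.112,c-ax*.07])-[a,b])*1.75)
E
```

```text
[-0.7205  0.2558 -0.7226] [-0.0127  0.0262  0.0124] 0.04247919852058648 [ 0.524  -0.2235  0.1893]
side tip,foot [[386.9722 142.3575]
 [170.2999 190.7115]]
top tip,foot [[694.0708  91.3174]
 [632.2508 241.6444]]
```

View pics/b.png

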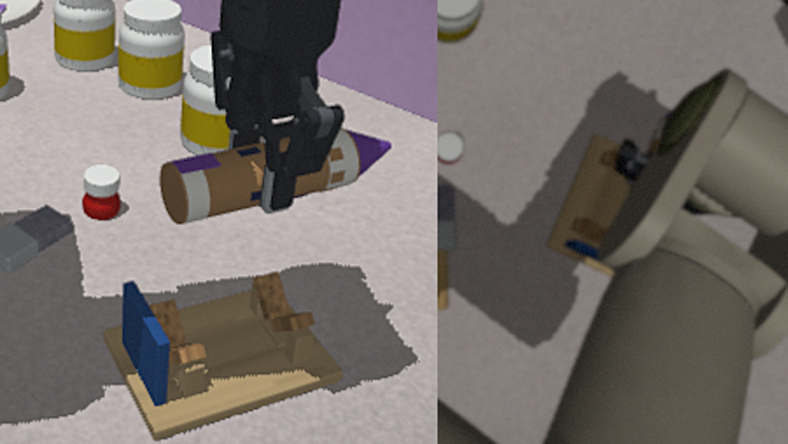

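The held tower is at side (174,192)–(391,147), about 2 px right and 1.5 px low of prediction. The foot points toward the blue board and the roof outward. I'll refit the cradle with this side-camera bias.

```bash
python3 - <<'E'
from h import *
cv=lambda P,x0,y0,s,ox=0:(np.array(P,float)-[ox,0]+.5)/s-.5+[x0,y0]
T=cv([(566,38),(408,422),(662,545),(502,402),(684,487)],325,200,6,360)
S=cv([(47,250),(190,537),(728,368),(133,104),(233,278),(103,112),(205,286)],250,270,5)
B=.0825
def pts(b):
    return (np.array([(b+B,.055,.012),(b-B,.055,.012),(b-B,-.055,.012),(-.07,.035,.078),(-.07,-.035,.078)]),
     np.array([(b-B,.055,.012),(b-B,-.055,.012),(b+B,-.055,.012),(-.07,.035,.078),(-.07,-.035,.078),(-.08,.035,.078),(-.08,-.035,.078)]))
for so in((2.2,1.6),(1.2,.8),(0,0)):
  def f(p,o=0):
    t,s=pts(p[3]);a=(proj('top',fr(*p[:3],t))-T+p[4:6]).ravel();b=(proj('side',fr(*p[:3],s))-S+so).ravel()
    return np.r_[a,b]
  r=least_squares(f,[.5,-.2,-.4,0,0,0],loss='soft_l1');print(so,r.x,r.cost)
  if so[0]>2:print(f(r.x).reshape(-1,2))
E
```

```text
(2.2, 1.6) [ 0.5126 -0.2166 -0.419  -0.0066 -0.369   0.0741] 4.012666771374034
[[ 0.1246 -0.416 ]
 [-1.6387  0.3347]
 [ 0.5844  0.7785]
 [ 0.0944 -0.306 ]
 [ 0.1327 -0.2637]
 [-0.6035 -1.1972]
 [ 0.0175  0.236 ]
 [ 1.1734 -0.2622]
 [ 0.1901 -0.3428]
 [ 0.8188  0.2776]
 [-0.5289 -0.2489]
 [-0.8337  0.7144]]
(1.2, 0.8) [ 0.5125 -0.2185 -0.4197 -0.0066 -1.2321  0.0379] 4.477209093721069
(0, 0) [ 0.5126 -0.2206 -0.4204 -0.0065 -2.1741  0.0916] 5.010661002207119
```

Emit:
arm_command([
  {"delta_pos":[-4,3.6,-6],"dr":[0,0,-0.2]},
  {"delta_pos":[0,0,-14],"dr":[0,0,0]},
  {"delta_pos":[0,0,-18],"dr":[0,0,0]},
  {"delta_pos":[0,0,-18],"dr":[0,0,0]},
  {"delta_pos":[0,0,-18],"dr":[0,0,0]},
  {"delta_pos":[0,0,-14],"dr":[0,0,0]},
  {"delta_pos":[0,0,-10],"dr":[0,0,0]},
  {"delta_pos":[0,0,-6],"dr":[0,0,0]},
  {"delta_pos":[0,0,-4],"dr":[0,0,0]},
  {"delta_pos":[0,0,-2],"dr":[0,0,0]},
  {"delta_pos":[0,0,0],"dr":[0,0,0]},
  {"delta_pos":[0,0,0],"dr":[0,0,0]},
])

```text
time_s: 8.5
position: [0.52, -0.2209, 0.0797]
tool_rot: [[0.408, 0.913, 0.001], [0.913, -0.408, -0.0], [-0.0, 0.001, -1.0]]
ft_force: [-0.1, 0.3, -1.5]
grip_width: 0.0422
```

```bash
python3 - <<'E'
from h import *
s=env.get_image('side')[200:384,230:450]
cv2.imwrite('pics/d.png',cv2.resize(s,None,fx=3,fy=3,interpolation=cv2.INTER_CUBIC))
o=env.observe();print(o['ft_force'],o['wrist_torque'],o['position'])
E
```

```text
[-0.1492 -0.7599 -1.1003] [-0.0018  0.0214  0.0001] [ 0.52   -0.2208  0.0797]
```

View pics/d.png

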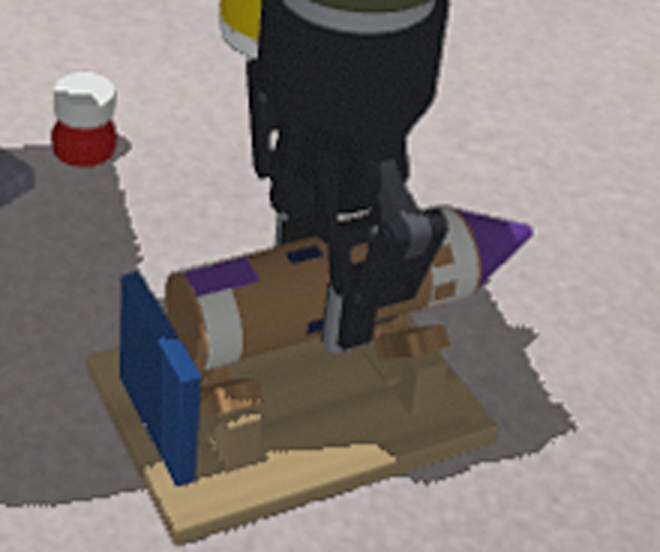

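The tower is just above the V with its foot about 8 mm in front of the board, and it looks aligned. Lowering slowly.

Emit:
arm_command([
  {"delta_pos":[0.4,0.8,-2],"dr":[0,0,0]},
  {"delta_pos":[0,0,-2],"dr":[0,0,0]},
  {"delta_pos":[0,0,-2],"dr":[0,0,0]},
  {"delta_pos":[0,0,-2],"dr":[0,0,0]},
  {"delta_pos":[0,0,-1],"dr":[0,0,0]},
  {"delta_pos":[0,0,-1],"dr":[0,0,0]},
  {"delta_pos":[0,0,0],"dr":[0,0,0]},
  {"delta_pos":[0,0,0],"dr":[0,0,0]},
])

```text
time_s: 9.35
position: [0.5202, -0.22, 0.0693]
tool_rot: [[0.408, 0.913, 0.0], [0.913, -0.408, -0.0], [-0.0, 0.0, -1.0]]
ft_force: [-0.0, 0.2, -1.3]
grip_width: 0.0426
```

Emit:
arm_command([
  {"delta_pos":[-1.83,0.81,0],"dr":[0,0,0]},
  {"delta_pos":[-1.83,0.81,0],"dr":[0,0,0]},
  {"delta_pos":[-1.83,0.81,0],"dr":[0,0,0]},
  {"delta_pos":[0,0,0],"dr":[0,0,0]},
  {"delta_pos":[0,0,0],"dr":[0,0,0]},
])

```text
time_s: 9.85
position: [0.5147, -0.2175, 0.0694]
tool_rot: [[0.409, 0.913, 0.0], [0.913, -0.409, -0.0], [-0.0, 0.0, -1.0]]
ft_force: [0.1, -0.1, -1.9]
grip_width: 0.0427
```

Emit:
arm_command([
  {"delta_pos":[-0.91,0.41,0],"dr":[0,0,0]},
  {"delta_pos":[0,0,0],"dr":[0,0,0]},
  {"delta_pos":[0,0,0],"dr":[0,0,0]},
])

```text
time_s: 10.15
position: [0.514, -0.2172, 0.0694]
tool_rot: [[0.408, 0.913, 0.0], [0.913, -0.408, -0.0], [-0.0, 0.0, -1.0]]
ft_force: [1.3, -0.2, -1.3]
grip_width: 0.0425
```

Emit:
arm_command([
  {"delta_pos":[-0.91,0.41,0],"dr":[0,0,0]},
  {"delta_pos":[0,0,0],"dr":[0,0,0]},
  {"delta_pos":[0,0,0],"dr":[0,0,0]},
])

```text
time_s: 10.45
position: [0.5139, -0.2172, 0.0697]
tool_rot: [[0.409, 0.913, 0.003], [0.913, -0.409, -0.001], [-0.0, 0.003, -1.0]]
ft_force: [4.5, -1.2, -2.0]
grip_width: 0.0429
```

The foot touched the board (about 4.7 N along the axis). Backing off about 1 mm and pressing down.

Emit:
arm_command([
  {"delta_pos":[1.37,-0.61,0],"dr":[0,0,0]},
  {"delta_pos":[0,0,-0.8],"dr":[0,0,0]},
  {"delta_pos":[0,0,-0.8],"dr":[0,0,0]},
  {"delta_pos":[0,0,0],"dr":[0,0,0]},
  {"delta_pos":[0,0,0],"dr":[0,0,0]},
])

```text
time_s: 10.95
position: [0.514, -0.2174, 0.0678]
tool_rot: [[0.408, 0.913, -0.0], [0.913, -0.408, -0.0], [-0.0, -0.0, -1.0]]
ft_force: [-2.7, -1.7, 1.8]
grip_width: 0.0424
```

Emit:
arm_command([
  {"delta_pos":[0,0,-0.7],"dr":[0,0,0]},
  {"delta_pos":[0,0,0],"dr":[0,0,0]},
  {"delta_pos":[0,0,0],"dr":[0,0,0]},
])

```text
time_s: 11.25
position: [0.5141, -0.2177, 0.0676]
tool_rot: [[0.408, 0.913, -0.0], [0.913, -0.408, -0.001], [-0.001, 0.0, -1.0]]
ft_force: [-4.4, -2.2, 5.9]
grip_width: 0.0425
```

Emit:
arm_command([
  {"delta_pos":[-0.33,-0.73,0],"dr":[0,0,0]},
  {"delta_pos":[0,0,0],"dr":[0,0,0]},
  {"delta_pos":[0,0,0],"dr":[0,0,0]},
])

```text
time_s: 11.55
position: [0.514, -0.2181, 0.0672]
tool_rot: [[0.408, 0.913, 0.0], [0.913, -0.408, -0.0], [-0.0, 0.0, -1.0]]
ft_force: [-2.3, -0.2, 4.7]
grip_width: 0.0428
```

```bash
cat >> h.py <<'E'
def st():
    o=env.observe();R=o['tool_rot'];p=o['position'];a=-.419;Rc=np.array([[np.cos(a),np.sin(a),0],[-np.sin(a),np.cos(a),0],[0,0,1]])
    print(o['time_s'],'F uvz',Rc@o['ft_force'],'T',Rc@o['wrist_torque'],'p',p,'uv mm',1e3*(Rc@(p-[.5126,-.2166,.061])),'yaw',np.arctan2(R[1,1],R[0,1]),'g',o['grip_width'])
E
python3 -c "from h import *;st()"
```

```text
11.55 F uvz [-2.026  -1.1419  4.6946] T [-0.2065  0.2785  0.0534] p [ 0.514  -0.2181  0.0672] uv mm [ 1.8615 -0.7832  6.1901] yaw -0.42063318541814376 g 0.042838191267157814
```

Emit:
arm_command([
  {"delta_pos":[-0.12,-0.27,-0.4],"dr":[0,0,0]},
  {"delta_pos":[0,0,-0.4],"dr":[0,0,0]},
  {"delta_pos":[0,0,0],"dr":[0,0,0]},
  {"delta_pos":[0,0,0],"dr":[0,0,0]},
  {"delta_pos":[0,0,0],"dr":[0,0,0]},
])

```text
time_s: 12.05
position: [0.5139, -0.2182, 0.0671]
tool_rot: [[0.408, 0.913, 0.001], [0.913, -0.408, -0.0], [-0.0, 0.001, -1.0]]
ft_force: [-3.7, 1.3, 11.4]
grip_width: 0.0425
```

```bash
python3 -c "
from h import *;st()
s=env.get_image('side')[200:384,230:450]
cv2.imwrite('pics/e.png',cv2.resize(s,None,fx=3,fy=3,interpolation=cv2.INTER_CUBIC));st()"
```

```text
12.05 F uvz [-3.8972 -0.3068 11.426 ] T [0.0493 0.6088 0.1296] p [ 0.5139 -0.2182  0.0671] uv mm [ 1.8632 -0.8738  6.0821] yaw -0.4204010490567131 g 0.04249412862191993
12.1 F uvz [-3.4993  0.4247 11.8926] T [0.0395 0.6036 0.1293] p [ 0.514  -0.2182  0.0671] uv mm [ 1.8763 -0.8727  6.0709] yaw -0.4204063292439897 g 0.04257387132230123
```

View pics/e.png

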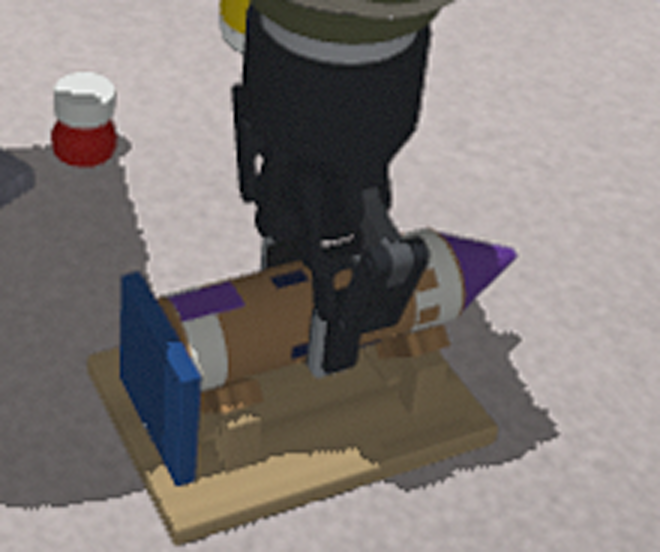

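The tower lies in the V with its foot at the board. The push is about 12–13 N with almost no sideways force. One stability check, then I'll hand in.

Emit:
arm_command([
  {"delta_pos":[0,0,0],"dr":[0,0,0]},
  {"delta_pos":[0,0,0],"dr":[0,0,0]},
  {"delta_pos":[0,0,0],"dr":[0,0,0]},
  {"delta_pos":[0,0,0],"dr":[0,0,0]},
  {"delta_pos":[0,0,0],"dr":[0,0,0]},
  {"delta_pos":[0,0,0],"dr":[0,0,0]},
  {"delta_pos":[0,0,0],"dr":[0,0,0]},
  {"delta_pos":[0,0,0],"dr":[0,0,0]},
])

```text
time_s: 12.9
position: [0.5139, -0.2182, 0.0671]
tool_rot: [[0.408, 0.913, 0.001], [0.913, -0.408, -0.0], [0.0, 0.001, -1.0]]
ft_force: [-3.6, 0.8, 12.5]
grip_width: 0.0427
```

```bash
python3 -c "
from h import *;st()
a=env.get_image('top');b=cv2.imread('pics/top0.png')
for n,(x,y,w,h) in dict(jar=(255,105,45,50),pot=(265,203,24,24),brush=(255,230,30,80)).items():
    t=b[y:y+h,x:x+w];r=cv2.matchTemplate(a[y-12:y+h+12,x-12:x+w+12],t,cv2.TM_CCOEFF_NORMED);m=cv2.minMaxLoc(r);print(n,m[1],m[3][0]-12,m[3][1]-12)
st();print(env.close_job())"
```

```text
12.9 F uvz [-3.6544 -0.7352 12.4924] T [0.1181 0.6481 0.2063] p [ 0.5139 -0.2182  0.0671] uv mm [ 1.866  -0.8767  6.0674] yaw -0.42042396700171736 g 0.0427083900702278
jar 0.9971328377723694 0 0
pot 0.647873044013977 -1 -1
brush 0.4567524194717407 1 0
12.95 F uvz [-3.5143  0.3432 12.1407] T [0.0502 0.6986 0.1911] p [ 0.514  -0.2181  0.0671] uv mm [ 1.8644 -0.8623  6.0501] yaw -0.4204011580720804 g 0.042464237027933144
the job is handed in; nothing more can be done
None
```

I picked up the tower, laid it in the V cradle with its foot at the blue board and its roof outward, and handed the job in at 12.95 s while still pressing it down. `close_job` gives no verdict, so these are my own last checks.

- **Push:** the wrist read a steady 12 N down with under 1 N sideways. That puts roughly 9 N on each side of the V, worked out rather than measured. The tower was at rest in the grip, 42.5 mm wide.
- **Position:** the tower's axis was about 61 mm up. The tool's yaw was within about 0.002 rad of my estimate of the cradle's direction. I felt the foot touch the board, then backed off, leaving a gap of about 0.5 mm.
- **Jar, pot and brush:** the jar matched its starting picture exactly. The pot and brush matched at their places to within 1 px, but poorly (0.65 and 0.46), probably because the arm's shadow fell on them. The arm never went near them.
- **Disagreements:** about 3.5 N of friction along the V remained from backing off, and I left it. The side camera read about 2 px off against the robot, so I corrected the cradle fit for that.

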